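# Right the fallen seed tub and hang its scoop on the rim

## Robot

A 6-joint arm with a two-finger parallel gripper is mounted at the origin on the work surface. World frame = base frame: x ahead of the robot, y to its left, z up, the work surface at z = 0. Lengths are in m, angles in rad, forces in N, time in s.
With the tool pointing down it reaches from about 0.375 to 0.975 m from the base axis. Payload 3.8 kg.
Tool frame: the origin (TCP) lies midway between the tips of the shut fingers; the grasp point (between the pads) lies 19 mm behind it; z points along the fingers, y is the line along which they close (so a half turn about z gives the same grasp; the last joint's range is limited). The gripper opens to 85 mm and grips with 20 to 120 N. Pads are 22 mm wide; open, the fingers measure 114 mm over their backs; the gripper's body (76 mm by 85 mm) begins 54 mm behind the grasp point. The pads swing forward as they close: fully open they stand 13 mm farther back than shut.
Start: joints at [-1.233, 0.264, 1.604, -0, 1.274, -0.037], TCP at [0.247, -0.628, 0.231] pointing down, gripper open.
Joint ranges: [-2.63, 2.63], [-0.94, 2.18], [0.31, 2.57], [-1.31, 4.45], [0, 2.66], [-2.55, 2.55]. Speed limits (rad/s): [2.57, 2.57, 3.14, 3.14, 3.14, 3.14].

## Interface

Orientations are given as a rotation vector (axis times angle).
In Python, from workcell import bot gives the robot as it stands.
- The arm moves only by the tool jog_arm, never from a script. Its argument "motion" is a list of rows, each a list of 5 numbers: the opening, from -1 (shut) to 1 (fully open), then the shift along the tool's x, y, z in mm, then the turn about the tool's z in degrees. In form: [[claw, x, y, z, twist], ...]. A call has 1 to 10 rows; each row shifts and turns the commanded pose from where the row before left it, along the tool's axes as they then stand; what a row does not reach is not made up. A row lasts 1/12 s, in which the tool goes at most 41.7 mm and 7.16 degrees, less where a joint would pass 70% of its speed; a pose out of reach is approached as far as the arm can. A call with a gripper value outside its range is refused whole. The fingers move at their own pace and stop on an object; "force" is the grip in N (left out, the last holds). Time passes only in rows, so rows that do not move let the fingers close. It gives the time, the measured TCP pose, the force, the opening and the grip force at its end, in the units of the state.
- bot.read_state(): the state, without advancing time (a new reading comes with each control period).
- bot.read_camera(name): name is "scene" or "top"; returns (picture, depth): 384x512x3 uint8, red, green, blue; 384x512 float32, m along the optical axis (not along the pixel's ray), 0 where there is no reading.
- bot.get_calibration(name): a dict with "vfov" (degrees; the focal length in pixels is half the picture's height over the tangent of half this angle, whatever the lens; pixels are square), "cx", "cy" (the principal point, pixels), "rvec" (rotation vector, rad) and "tvec" (3), from world to camera coordinates, as OpenCV has them. Camera axes: x right, y down, z forward; pixel columns grow to the right and rows downward; lengths in m; the calibration is good to about 2 mm. A picture is of the moment at which its call begins. get_calibration takes no time and is no camera call.
- bot.finish_job(): hands the job in; it is judged then, once.
The state is a dict: "time": time; "q": joint angles; "joint_vel": joint speeds; "joint_torque": joint torques, N m; "tool_pos": TCP position; "tcp_rot": TCP orientation; "wrist_force": force on the tool from outside, world axes, zero at the start; "torque": the same for the moment, N m; "width": opening from 0.0 (shut) to 1.0 (fully open); "grip_force": force on a finger pad.
Only numpy, scipy, OpenCV 4.12 (cv2) and the standard library are available. Lean on these libraries where they do the work, as an engineer would, in place of code of your own. Each camera call takes 0.05 s, during which the arm holds its last target. There are 200 camera calls.

## Task

The green seed tub has been knocked over: tip it up so that it stands upright on its black foot on the bench again, easing it over rather than letting it slam down. Then hang the measuring scoop by its own hook over any one side of the tub's rim, with the cup on the outside of the tub, and let go. Leave the jar, bottle, sprayer and brush where they are.

Things in the scene. Friction and masses are not known exactly. Their poses are not given: they have to be found in the camera images.
- tub: Open green square tub on a heavier black foot, 0.5 to 0.95 kg. Foot 150 x 150 x 10 mm; tub 100 x 100 mm outside, centred, walls 6 mm, vertical, plain rim 150 mm above the foot's underside: the foot stands out 25 mm all round. Origin: centre of the underside; z out through the mouth, x, y square to the walls. Starts lying on its -y side, y nearly straight up, mouth 10 degrees below level.
- tub_rim (a point): Centre of the tub's mouth, level with the rim, 150 mm along z from the tub's origin; axes as the tub's.
- foot_edge (a point): Middle of the foot's +y edge, on its tub side: (0, 75, 10) mm in the tub's frame; at the start uppermost, about 150 mm above the bench. Drawn away from the mouth by something behind it, it tips the tub about low_edge with a few newtons; after about 35 degrees the tub goes on by itself until its wall meets whatever is still in the corner between foot and wall.
- low_edge (a point): Middle of the foot's -y edge at its underside: (0, -75, 0) mm in the tub's frame; at the start down on the bench, where the tub pivots as it is tipped up.
- scoop: Steel measuring scoop, about 0.16 kg, standing upright. Open square cup 60 x 60 mm, 50 mm high; a flat upright strap 20 mm wide (along y) rises from its +x side, back face at x = 30 mm. Origin: centre of the cup's underside; z up; its hook points to +x.
- scoop_throat (a point): Middle of the hook's throat under its level bar: (38.5, 0, 100) mm in the scoop's frame; when hung it lies on top of the tub's wall. The bar, 20 mm wide and 6 mm thick, runs from the strap (x = 30) to x = 52 mm; its end lip (x = 47 to 52) reaches down to 80 mm height. Throat 17 mm wide.
- scoop_grip (a point): Middle of the orange grip above the hook: (23, 0, 142) mm in the scoop's frame. The grip is 14 mm (x) by 20 mm (y), from 113 to 163 mm above the cup's underside.
- seed_jar: Amber jar with steel lid, 68 mm across, 95 mm high, loose, to be left alone. Origin: centre of its underside.
- feed_bottle: White bottle with blue cap, 72 mm across, 190 mm high, loose, to be left alone. Origin: centre of its underside.
- sprayer: White pump sprayer with blue head, 110 mm across, 250 mm high, loose, to be left alone. Origin: centre of its underside.
- brush: Hand brush lying on the bench near the robot, loose, to be left alone. Origin: centre of its underside.

How it is judged:
On the way:
1. the tub stands upright on its foot on the bench (angle between tub's own z axis and vertical below 0.09 rad and height (world z) of tub between -0.008 and 0.008 m and angular speed of tub below 0.3 rad/s and linear speed of tub below 0.05 m/s), for 0.3 s.
At the end, for the whole second after the job is handed in: Tub on its foot on the bench, within 5 degrees of upright, still; scoop hooked on any side of the rim: throat point within 9 mm of the wall's middle line, 45 mm of that side's middle, -7 to +8 mm of rim height, cup outside, within 14 degrees of upright, still (all of step 1 and ((x of scoop_throat in the frame of tub between 0.038 and 0.056 m and y of scoop_throat in the frame of tub between -0.045 and 0.045 m and x of scoop in the frame of tub above 0.06 m) or (x of scoop_throat in the frame of tub between -0.056 and -0.038 m and y of scoop_throat in the frame of tub between -0.045 and 0.045 m and x of scoop in the frame of tub below -0.06 m) or (y of scoop_throat in the frame of tub between 0.038 and 0.056 m and x of scoop_throat in the frame of tub between -0.045 and 0.045 m and y of scoop in the frame of tub above 0.06 m) or (y of scoop_throat in the frame of tub between -0.056 and -0.038 m and x of scoop_throat in the frame of tub between -0.045 and 0.045 m and y of scoop in the frame of tub below -0.06 m)) and z of scoop_throat in the frame of tub between 0.143 and 0.158 m and angle between scoop's own z axis and vertical below 0.25 rad and linear speed of scoop below 0.05 m/s and angular speed of scoop below 0.5 rad/s); the robot touches nothing.
It fails at once if the amber seed jar is moved more than 40 mm or tipped (distance of seed_jar from where it was at the start of the episode above 0.04 m or angle between seed_jar's own z axis and vertical above 0.4 rad).
It fails at once if the feed bottle is moved more than 40 mm or tipped (distance of feed_bottle from where it was at the start of the episode above 0.04 m or angle between feed_bottle's own z axis and vertical above 0.4 rad).
It fails at once if the sprayer is moved more than 40 mm or tipped (distance of sprayer from where it was at the start of the episode above 0.04 m or angle between sprayer's own z axis and vertical above 0.4 rad).
It fails at once if the brush is moved more than 40 mm (distance of brush from where it was at the start of the episode above 0.04 m).
It fails at once if the tub slams down (turns faster than 6 rad/s) (angular speed of tub above 6 rad/s).
It also fails if it takes over 69 s, if anything falls off the work surface, if the arm or the gripper's body presses on something with over 40 N, if the wrist force passes 120 N, or if a joint passes its speed limit or range.

## Working session

There is one attempt and no reset: what is moved stays moved. The work goes in short steps, Python scripts to look and compute and a tool call to move; the robot and the scene stay as the last step left them, time stands still between calls to the robot, and variables do not carry over. Pictures are saved under pics/ and viewed, at most 11 in all, crops included, and the job is handed in when it is done.

Besides the shell and the picture viewer there is one more tool, called as a command line: name --pt "numbers of a row" for each row, then --argument value for the rest. jog_arm: Moves the arm, as the interface text tells. Its arguments: {"type":"object","properties":{"motion":{"type":"array"},"force":{"type":"number"}},"required":["motion"]}

```bash
mkdir -p pics
cat > h.py <<'E'
import numpy as np, cv2
from scipy.spatial.transform import Rotation as R
from workcell import bot
def cal(n):
    c=bot.get_calibration(n); f=192/np.tan(np.radians(c["vfov"])/2)
    return f,c["cx"],c["cy"],R.from_rotvec(np.ravel(c["rvec"])).as_matrix(),np.ravel(c["tvec"]),c
def cloud(n,d):
    f,cx,cy,M,t,_=cal(n); v,u=np.mgrid[:384,:512]
    P=np.stack([(u-cx)/f*d,(v-cy)/f*d,d],-1)
    return (P-t)@M
E
python3 - <<'E'
from h import *
for n in("scene","top"):
    p,d=bot.read_camera(n); np.savez(f"pics/{n}0.npz",p=p,d=d); cv2.imwrite(f"pics/{n}0.png",p[:,:,::-1]); print(n,cal(n)[5], (d>0).mean())
E
```

```text
scene {'vfov': 46.05866710668951, 'cx': 255.3420223399091, 'cy': 194.70571745504003, 'rvec': array([ 1.17906561,  2.18174401, -1.080792  ]), 'tvec': array([ 0.22251665, -0.16840025,  1.56743712])} 0.9960683186848959
top {'vfov': 46.66498271936424, 'cx': 263.6590243238284, 'cy': 194.39848961512763, 'rvec': array([ 2.16064951, -2.10148113,  0.16333019]), 'tvec': array([0.04614803, 0.52970665, 1.33530127])} 0.9960276285807291
```

View pics/scene0.png

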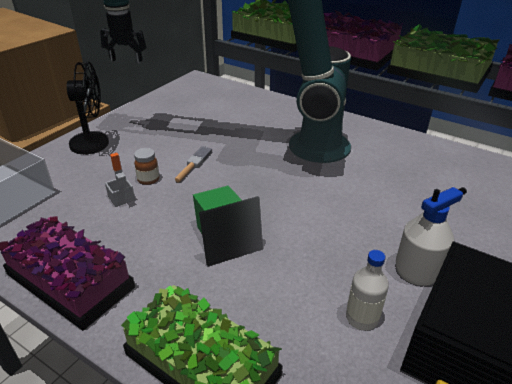

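View pics/top0.png

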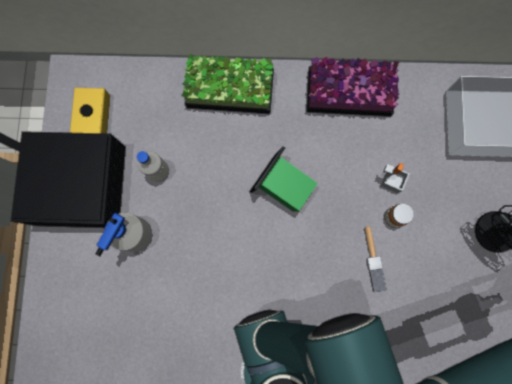

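The scene view shows the tub lying near (230,225) with its foot toward the camera, and the scoop at (118,180). In the top view the tub is at (287,185), foot to the upper left. The scoop is at (395,177) with its grip at (401,168), and the jar at (401,215).

```bash
python3 - <<'E'
from h import *
for n in("scene","top"):
    z=np.load(f"pics/{n}0.npz");p,d=z["p"],z["d"];C=cloud(n,d);h=cv2.cvtColor(p,cv2.COLOR_RGB2HSV)
    H,S,V=[h[...,i].astype(int) for i in range(3)]
    ok=(d>0)
    x,y,zz=C[...,0],C[...,1],C[...,2]
    v,u=np.mgrid[:384,:512]
    box=(u>240)&(u<330)&(v>140)&(v<220) if n=="top" else (u>185)&(u<270)&(v>180)&(v<265)
    g=ok&box&(H>45)&(H<75)&(S>120)&(zz>.02); print(n,"green",g.sum(),C[g].min(0),C[g].max(0))
    top=g&(zz>.09) 
    r=cv2.minAreaRect((C[top][:,:2]*1000).astype(np.float32)); print(" top rect",r,cv2.boxPoints(r).round(0).tolist())
    q=C[top];A=np.c_[q[:,:2],np.ones(len(q))];print(" plane z=",np.linalg.lstsq(A,q[:,2],rcond=None)[0], q.mean(0))
    k=ok&box&(V<75)&(zz>.012); q=C[k]; print(" foot",k.sum(),q.min(0),q.max(0))
    if n=="scene":
        c=q.mean(0);w,s,vt=np.linalg.svd(q-c,full_matrices=False); print(" foot c",c,"normal",vt[2],s)
        for zz0 in(.03,.07,.11,.14): 
            b=q[abs(q[:,2]-zz0)<.012]; print(zz0,b[b[:,1].argmin()],b[b[:,1].argmax()])
    hi=q[q[:,2]>.13]; print(" foot top",len(hi),hi.min(0),hi.max(0),hi.mean(0))
    sb=(u>375)&(u<415)&(v>155)&(v<195) if n=="top" else (u>100)&(u<135)&(v>145)&(v<210)
    o=ok&sb&((H<12)|(H>172))&(S>150)&(zz>.08); print(" orange",o.sum(),C[o].min(0),C[o].max(0),C[o].mean(0), "px",u[o].mean(),v[o].mean())
    c=ok&sb&(zz>.03)&(zz<.065)&(S<60); 
    if c.sum()>20:
        r=cv2.minAreaRect((C[c][:,:2]*1000).astype(np.float32)); print(" cup",c.sum(),r,cv2.boxPoints(r).round(0).tolist())
E
python3 - <<'E'
import cv2
a=cv2.imread("pics/top0.png")[130:240,230:430]; cv2.imwrite("pics/crop.png",cv2.resize(a,None,fx=4,fy=4,interpolation=2))
E
```

```text
scene green 779 [ 0.48096248 -0.09526754  0.02091585] [0.63923371 0.04612492 0.15333693]
 top rect ((559.1121826171875, -15.20989990234375), (138.79592895507812, 107.27823638916016), 56.78114318847656) [[476.0, -44.0], [566.0, -103.0], [642.0, 13.0], [552.0, 72.0]]
 plane z= [0.12545158 0.20383935 0.04732601] [ 0.54836166 -0.03115684  0.10976786]
 foot 3156 [ 0.53124308 -0.09616213  0.01210096] [0.66916016 0.10867559 0.15362766]
 foot c [0.60097239 0.0499324  0.08470903] normal [0.66521832 0.72636816 0.17284066] [2.46137715 2.31271284 1.3291173 ]
0.03 [ 0.56505667 -0.08815948  0.02895804] [0.54262705 0.10661295 0.02109622]
0.07 [ 0.56211692 -0.09302645  0.07586926] [0.54382331 0.10050377 0.06938544]
0.11 [ 0.57089966 -0.08032763  0.1001256 ] [0.53783048 0.09322889 0.1004175 ]
0.14 [6.51037448e-01 3.60820477e-04 1.42090493e-01] [0.53775301 0.08983225 0.1301037 ]
 foot top 569 [5.31243080e-01 3.60820477e-04 1.30021330e-01] [0.65853638 0.08983225 0.15362766] [0.59704088 0.04583477 0.14202069]
 orange 122 [ 0.59266352 -0.33801829  0.11698075] [ 0.6119444  -0.31769148  0.16610757] [ 0.602
[... 437 characters left out ...]
22607422) [[474.0, -43.0], [558.0, -96.0], [629.0, 18.0], [546.0, 70.0]]
 plane z= [0.10833239 0.13051896 0.05294605] [ 0.55074122 -0.01147404  0.11111159]
 foot 442 [ 0.47830954 -0.0382246   0.01393712] [0.65221584 0.10454082 0.15680604]
 foot top 187 [0.52656656 0.00711019 0.13118226] [0.65219582 0.09102075 0.15680604] [0.58612682 0.04859153 0.14794221]
 orange 17 [ 0.58816016 -0.32948821  0.12887228] [ 0.60682849 -0.31670964  0.16346458] [ 0.59283033 -0.32215506  0.14359227] px 396.52941176470586 170.23529411764707
 cup 153 ((589.4290771484375, -348.3536071777344), (61.300289154052734, 62.055908203125), 67.5599365234375) [[549.0, -365.0], [606.0, -389.0], [630.0, -332.0], [572.0, -308.0]]
```

View pics/crop.png

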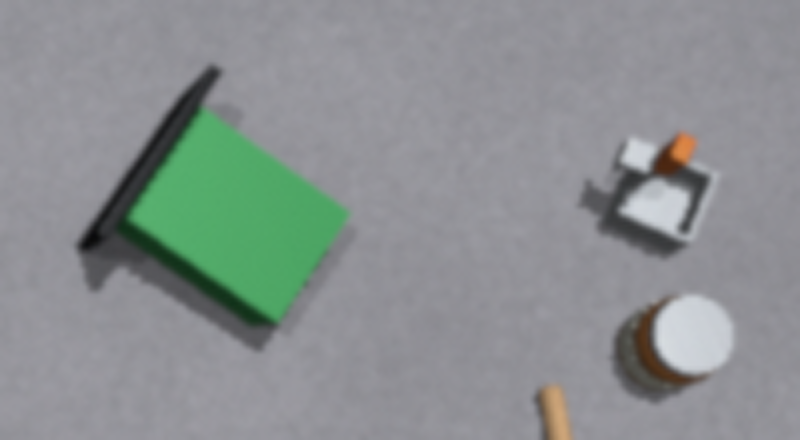

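```bash
cat >> h.py <<'E'
def to(target,yaw=None):
    s=bot.read_state();M=R.from_rotvec(s["tcp_rot"]).as_matrix()
    print("t",s["time"],"pos",np.round(s["tool_pos"],4),"tool x,y yaw",np.degrees(np.arctan2(M[1,0],M[0,0])).round(1),np.degrees(np.arctan2(M[1,1],M[0,1])).round(1),"tz",M[:,2].round(3),"F",np.round(s["wrist_force"],1),"q",np.round(s["q"],2))
    if target is not None: print("tool shift mm",(1000*M.T@(np.array(target)-s["tool_pos"])).round(1))
E
python3 -c "
from h import *
to((.573,.021,.20))"
```

```text
t 0.1 pos [ 0.2469 -0.6275  0.2301] tool x,y yaw 21.5 -68.5 tz [-0.001  0.002 -1.   ] F [ 0.1 -0.   0.3] q [-1.23  0.26  1.61  0.    1.27 -0.04]
tool shift mm [ 540.9 -484.1   31.1]
```

jog_arm --pt "-1 27 -24 0 0" --pt "-1 27 -24 0 0" --pt "-1 27 -24 0 0" --pt "-1 27 -24 0 0" --pt "-1 27 -24 0 0" --pt "-1 27 -24 0 0" --pt "-1 27 -24 0 0" --pt "-1 27 -24 0 0" --pt "-1 27 -24 0 0" --pt "-1 27 -24 0 0"

```text
time: 0.93
tool_pos: [0.4107, -0.3041, 0.2309]
tcp_rot: [-3.086, -0.585, 0.0]
wrist_force: [1.0, -0.5, 1.4]
width: -0.003
grip_force: 0.0
```

jog_arm --pt "-1 27 -24 0 0" --pt "-1 27 -24 0 0" --pt "-1 27 -24 0 0" --pt "-1 27 -24 0 0" --pt "-1 27 -24 0 0" --pt "-1 27 -24 0 0" --pt "-1 27 -24 0 0" --pt "-1 27 -24 0 0" --pt "-1 27 -24 0 0" --pt "-1 15 -14 0 0"

```text
time: 1.77
tool_pos: [0.5673, 0.0058, 0.2308]
tcp_rot: [-3.085, -0.588, -0.0]
wrist_force: [-0.1, -0.2, -0.2]
width: 0.001
grip_force: 0.0
```

jog_arm --pt "-1 0 0 0 -6" --pt "-1 0 0 0 -6" --pt "-1 0 0 0 -6" --pt "-1 0 0 0 -6" --pt "-1 0 0 0 -6" --pt "-1 0 0 0 -5.5" --pt "-1 0 0 0 0" --pt "-1 0 0 0 0"

```text
time: 2.43
tool_pos: [0.5661, 0.0025, 0.2308]
tcp_rot: [-2.763, -1.494, 0.001]
wrist_force: [-0.8, 0.4, 0.6]
width: 0.0
grip_force: 0.0
```

```bash
python3 -c "
from h import *
to((.573,.021,.13))"
```

```text
t 2.4333 pos [0.5661 0.0025 0.2308] tool x,y yaw 56.8 -33.2 tz [-0.001  0.    -1.   ] F [-0.8  0.4  0.6] q [-0.04  0.06  1.84 -0.    1.24  0.54]
tool shift mm [ 19.3  -4.2 100.8]
```

jog_arm --pt "-1 2 -1 20 0" --pt "-1 3 -1 20 0" --pt "-1 3 -1 20 0" --pt "-1 3 -1 20 0" --pt "-1 0 0 12 0" --pt "-1 0 0 8 0" --pt "-1 0 0 0 0" --pt "-1 0 0 0 0"

```text
time: 3.1
tool_pos: [0.5691, 0.0138, 0.1314]
tcp_rot: [-2.762, -1.497, 0.0]
wrist_force: [-0.8, -0.2, 0.8]
width: -0.001
grip_force: 0.0
```

```bash
python3 -c "
from h import *
to((.573,.021,.13))
for n in('scene','top'):
    p,d=bot.read_camera(n); np.savez(f'pics/{n}1.npz',p=p,d=d)
    a=p[170:280,170:300] if n=='scene' else p[130:240,230:360]
    cv2.imwrite(f'pics/{n}1.png',cv2.resize(a,None,fx=3,fy=3,interpolation=2)[:,:,::-1])
a=cv2.imread('pics/scene1.png');b=cv2.imread('pics/top1.png');cv2.imwrite('pics/both1.png',np.hstack([a,b]))
"
```

```text
t 3.1 pos [0.5691 0.0138 0.1314] tool x,y yaw 56.9 -33.1 tz [-0. -0. -1.] F [-0.8 -0.2  0.8] q [-0.02  0.15  1.93 -0.    1.06  0.56]
tool shift mm [ 8.2 -0.7  1.4]
```

View pics/both1.png

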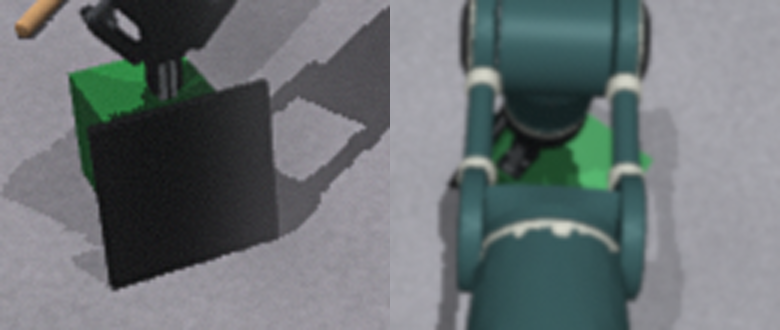

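The closed fingers stand in the corner behind the foot's top edge (scene crop about (165,80)). I'll start the pull now.

jog_arm --pt "-1 5 0 0 0" --pt "-1 5 0 0 0" --pt "-1 5 0 0 0" --pt "-1 5 0 0 0" --pt "-1 5 0 0 0" --pt "-1 5 0 0 0" --pt "-1 4 0 0 0" --pt "-1 4 0 0 0" --pt "-1 4 0 0 0" --pt "-1 4 0 0 0"

```text
time: 4.03
tool_pos: [0.5942, 0.0529, 0.1312]
tcp_rot: [-2.761, -1.498, 0.0]
wrist_force: [-1.4, -1.9, 1.2]
width: 0.006
grip_force: 0.6
```

jog_arm --pt "-1 4 0 0 0" --pt "-1 4 0 0 0" --pt "-1 4 0 0 0" --pt "-1 4 0 0 0" --pt "-1 4 0 0 0" --pt "-1 0 0 0 0"

```text
time: 4.53
tool_pos: [0.6054, 0.07, 0.1311]
tcp_rot: [-2.761, -1.499, -0.001]
wrist_force: [-0.4, -0.7, 0.5]
width: 0.001
grip_force: 0.5
```

```bash
python3 -c "
from h import *
to(None)
for n in('scene','top'):
    p,d=bot.read_camera(n); np.savez(f'pics/{n}2.npz',p=p,d=d)
    a=p[170:280,170:300] if n=='scene' else p[130:240,230:360]
    cv2.imwrite(f'pics/{n}2.png',cv2.resize(a,None,fx=3,fy=3,interpolation=2)[:,:,::-1])
a=cv2.imread('pics/scene2.png');b=cv2.imread('pics/top2.png');cv2.imwrite('pics/both2.png',np.hstack([a,b]))
z=np.load('pics/scene2.npz');C=cloud('scene',z['d'])[225:258,215:250]; k=(z['p'][225:258,215:250].max(2)<75)&(C[...,2]>.02); q=C[k]; c=q.mean(0); v=np.linalg.svd(q-c,full_matrices=False)[2][2]; print(k.sum(),c,v)
"
```

```text
t 4.5333 pos [0.6054 0.07   0.1311] tool x,y yaw 57.0 -33.0 tz [ 0.  0. -1.] F [-0.4 -0.7  0.5] q [0.07 0.22 1.85 0.   1.07 0.65]
1039 [0.62917408 0.07425524 0.08276917] [ 0.29715085  0.71995778 -0.62718592]
```

View pics/both2.png

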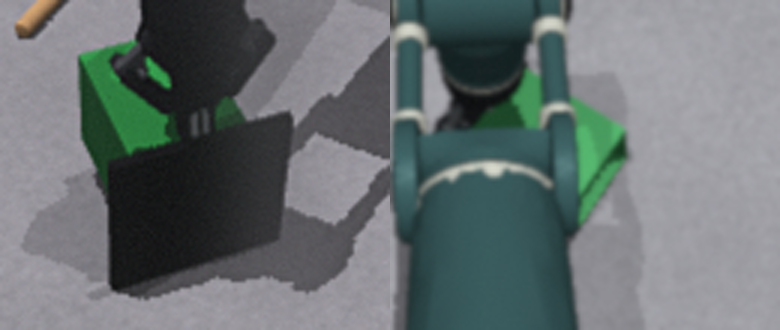

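The foot has begun to lean over and the fingers are still in the corner (scene crop about (200,122)).

```bash
cat >> h.py <<'E'
def foot(tag,save=True):
    p,d=bot.read_camera('scene'); C=cloud('scene',d)
    d_=np.array([.545,.839,0]);e_=np.array([-.839,.545,0])
    D=C@d_;E=C@e_;Z=C[...,2]
    k=(d>0)&(p.max(2)<70)&(abs(E+.469)<.06)&(Z>.02)&(Z<.15)&(D>.33)&(D<.60)
    s=bot.read_state()['tool_pos']
    a=np.c_[D[k],Z[k]]
    # keep camera-facing underside: outermost D per height
    o=[]
    for z0 in np.arange(.025,.15,.01):
        b=a[abs(a[:,1]-z0)<.005]
        if len(b)>15:o.append((np.median(b[:,0]),z0,len(b)))
    print("underside (D,z,n)",np.round(o,3).tolist())
    g=(d>0)&(p[...,1]>1.6*p[...,0])&(p[...,1]>1.6*p[...,2])&(abs(E+.469)<.06)&(Z>.02)&(D<.55)&(D>.2)
    if g.any(): print("green D",D[g].min(),D[g].max(),"z max",np.percentile(Z[g],99), "at D",D[g][Z[g].argmax()])
    print("tip D,E,H",s@d_,s@e_,s[2]);return p
E
python3 -c "
from h import *
foot('a')"
```

```text
underside (D,z,n) [[0.392, 0.025, 119.0], [0.394, 0.035, 115.0], [0.395, 0.045, 119.0], [0.397, 0.055, 121.0], [0.398, 0.065, 124.0], [0.399, 0.075, 125.0], [0.401, 0.085, 129.0], [0.402, 0.095, 145.0], [0.404, 0.105, 129.0], [0.405, 0.115, 146.0], [0.406, 0.125, 169.0], [0.407, 0.135, 198.0], [0.408, 0.145, 194.0]]
green D 0.2545820181556022 0.40119755576728183 z max 0.1971566530654862 at D 0.2749912591394218
tip D,E,H 0.38778851525245933 -0.4697815918067923 0.13115305943820418
```

jog_arm --pt "-1 4 0 0 0" --pt "-1 4 0 0 0" --pt "-1 4 0 0 0" --pt "-1 4 0 0.5 0" --pt "-1 4 0 0.5 0" --pt "-1 4 0 0.5 0" --pt "-1 4 0 0.5 0" --pt "-1 4 0 1 0" --pt "-1 4 0 1 0" --pt "-1 4 0 1 0"

```text
time: 5.52
tool_pos: [0.6271, 0.1033, 0.1262]
tcp_rot: [-2.761, -1.498, -0.0]
wrist_force: [0.6, -0.3, 0.9]
width: 0.002
grip_force: 0.0
```

```bash
python3 -c "
from h import *
foot('a');to(None)"
```

```text
underside (D,z,n) [[0.401, 0.025, 61.0], [0.407, 0.035, 61.0], [0.412, 0.045, 66.0], [0.416, 0.055, 75.0], [0.422, 0.065, 83.0], [0.427, 0.075, 93.0], [0.431, 0.085, 102.0], [0.437, 0.095, 106.0], [0.442, 0.105, 103.0], [0.447, 0.115, 119.0], [0.425, 0.125, 317.0], [0.453, 0.135, 323.0], [0.434, 0.145, 65.0]]
green D 0.27994401215366527 0.434029668527689 z max 0.1805942760670584 at D 0.30889370461277493
tip D,E,H 0.4294202269701596 -0.46987242614690256 0.12617687584337836
t 5.5667 pos [0.6277 0.1041 0.1262] tool x,y yaw 57.0 -33.0 tz [ 0.001  0.001 -1.   ] F [1.4 2.2 2. ] q [0.12 0.27 1.79 0.   1.07 0.7 ]
```

jog_arm --pt "-1 4 0 1.4 0" --pt "-1 4 0 1.4 0" --pt "-1 4 0 1.4 0" --pt "-1 4 0 1.4 0" --pt "-1 4 0 1.4 0" --pt "-1 0 0 0 0" --pt "-1 0 0 0 0"

```text
time: 6.15
tool_pos: [0.6382, 0.1202, 0.1196]
tcp_rot: [-2.761, -1.499, -0.002]
wrist_force: [0.9, 3.3, 3.6]
width: 0.003
grip_force: 2.5
```

jog_arm --pt "-1 -2.7 0 -3.1 0" --pt "-1 -2.7 0 -3.1 0" --pt "-1 -2.7 0 -3.1 0" --pt "-1 -2.7 0 -3.1 0" --pt "-1 -2.7 0 -3.1 0" --pt "-1 0 0 0 0"

```text
time: 6.65
tool_pos: [0.6304, 0.1076, 0.1357]
tcp_rot: [2.761, 1.497, 0.001]
wrist_force: [0.7, 2.1, 1.1]
width: 0.004
grip_force: 1.0
```

```bash
python3 -c "
from h import *
foot('a');to(None)"
```

```text
underside (D,z,n) [[0.406, 0.045, 20.0], [0.401, 0.055, 24.0], [0.405, 0.065, 35.0], [0.401, 0.075, 48.0], [0.405, 0.085, 51.0], [0.408, 0.095, 65.0], [0.403, 0.105, 64.0], [0.484, 0.115, 288.0], [0.436, 0.125, 202.0], [0.427, 0.135, 190.0], [0.415, 0.145, 101.0]]
green D 0.3081962107940787 0.48306416655786355 z max 0.192308638472734 at D 0.43596736995572355
tip D,E,H 0.4342119288707791 -0.47022654542510695 0.1355617213184877
t 6.7 pos [0.6306 0.1079 0.1356] tool x,y yaw 56.9 -33.1 tz [ 0.001  0.    -1.   ] F [1.1 1.3 2.7] q [0.13 0.27 1.78 0.   1.09 0.71]
```

jog_arm --pt "-1 -2.8 0 -4.1 0" --pt "-1 -2.8 0 -4.1 0" --pt "-1 -2.8 0 -4.1 0" --pt "-1 -2.8 0 -4.1 0" --pt "-1 -2.8 0 -4.1 0" --pt "-1 -2.8 0 -4.1 0" --pt "-1 0 0 0 0"

```text
time: 7.28
tool_pos: [0.6215, 0.0939, 0.1608]
tcp_rot: [2.761, 1.498, 0.002]
wrist_force: [-0.2, 2.1, 3.5]
width: 0.003
grip_force: 2.1
```

```bash
python3 -c "
from h import *
p=foot('a');to(None)
cv2.imwrite('pics/s3.png',cv2.resize(p[130:290,150:310],None,fx=3,fy=3,interpolation=2)[:,:,::-1])"
```

```text
underside (D,z,n) [[0.402, 0.045, 17.0], [0.402, 0.055, 25.0], [0.408, 0.065, 32.0], [0.411, 0.075, 43.0], [0.412, 0.085, 47.0], [0.404, 0.095, 56.0], [0.494, 0.105, 213.0], [0.491, 0.115, 143.0], [0.384, 0.125, 49.0], [0.387, 0.135, 44.0], [0.422, 0.145, 158.0]]
green D 0.3142816514624915 0.4889685228637256 z max 0.19083607276367537 at D 0.3805562510855559
tip D,E,H 0.41784435947337495 -0.47028677890459186 0.16068630713677673
t 7.3333 pos [0.6217 0.0942 0.1607] tool x,y yaw 57.0 -33.0 tz [ 0.002  0.001 -1.   ] F [-0.5  2.1  3.7] q [0.11 0.23 1.78 0.   1.13 0.69]
```

View pics/s3.png

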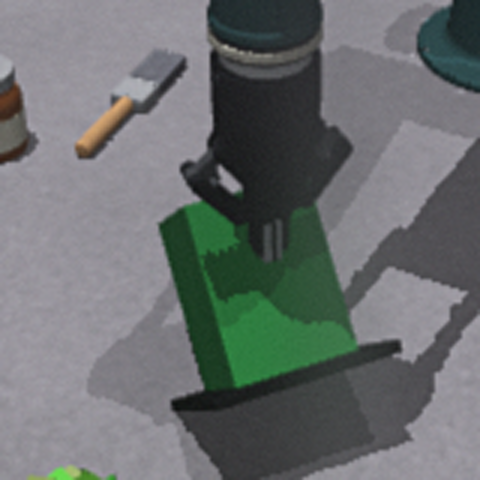

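The tub leans about 45° and rests on the closed fingers high on its wall (crop about (272,240)). I'll lower it slowly.

jog_arm --pt "-1 4.5 0 1.3 0" --pt "-1 4.5 0 1.3 0" --pt "-1 4.5 0 1.3 0" --pt "-1 3.8 0 1.2 0" --pt "-1 3.8 0 1.2 0" --pt "-1 3.8 0 1.2 0" --pt "-1 3.8 0 1.2 0" --pt "-1 3.8 0 1.2 0" --pt "-1 3.8 0 1.2 0" --pt "-1 3.8 0 1.2 0"

```text
time: 8.17
tool_pos: [0.6452, 0.1304, 0.1499]
tcp_rot: [-2.76, -1.498, -0.01]
wrist_force: [0.3, 6.1, 7.8]
width: -0.001
grip_force: 4.5
```

jog_arm --pt "-1 3.6 0 1.7 0" --pt "-1 3.6 0 1.7 0" --pt "-1 3.6 0 1.7 0" --pt "-1 3.6 0 1.7 0" --pt "-1 3.6 0 1.7 0" --pt "-1 3.6 0 1.7 0" --pt "-1 3.6 0 1.7 0"

```text
time: 8.75
tool_pos: [0.6588, 0.1519, 0.1374]
tcp_rot: [-2.76, -1.498, -0.01]
wrist_force: [2.0, 7.1, 5.8]
width: -0.001
grip_force: 4.1
```

jog_arm --pt "-1 3.3 0 2.4 0" --pt "-1 3.3 0 2.4 0" --pt "-1 3.3 0 2.4 0" --pt "-1 3.3 0 2.4 0" --pt "-1 3.3 0 2.4 0" --pt "-1 3.3 0 2.4 0" --pt "-1 3.3 0 2.4 0"

```text
time: 9.33
tool_pos: [0.6716, 0.1713, 0.1201]
tcp_rot: [-2.76, -1.498, -0.01]
wrist_force: [3.1, 6.8, 3.2]
width: -0.0
grip_force: 3.7
```

jog_arm --pt "-1 2.7 0 2.5 0" --pt "-1 2.7 0 2.5 0" --pt "-1 2.7 0 2.5 0" --pt "-1 2.7 0 2.5 0" --pt "-1 2.7 0 2.5 0" --pt "-1 2.7 0 0 0" --pt "-1 2.7 0 0 0" --pt "-1 2.7 0 0 0" --pt "-1 2.7 0 0 0" --pt "-1 2.7 0 0 0"

```text
time: 10.17
tool_pos: [0.6835, 0.1905, 0.1052]
tcp_rot: [2.761, 1.498, -0.003]
wrist_force: [-0.1, -1.3, -0.4]
width: 0.001
grip_force: 0.0
```

```bash
python3 -c "
from h import *
p=foot('a');to(None)"
```

```text
underside (D,z,n) [[0.511, 0.025, 151.0], [0.511, 0.035, 174.0], [0.511, 0.045, 168.0], [0.511, 0.055, 161.0], [0.511, 0.065, 186.0], [0.511, 0.075, 160.0], [0.511, 0.085, 149.0], [0.511, 0.095, 145.0], [0.51, 0.105, 177.0], [0.511, 0.115, 182.0], [0.497, 0.125, 170.0], [0.487, 0.135, 163.0], [0.477, 0.145, 143.0]]
green D 0.4127508095220145 0.5149566560880819 z max 0.15263946038111498 at D 0.4190872750364349
tip D,E,H 0.5329635885779926 -0.46975667055456216 0.10544425256213837
t 10.2167 pos [0.6839 0.191  0.1054] tool x,y yaw 57.0 -33.0 tz [-0.001 -0.    -1.   ] F [-0.5  0.1  0.3] q [ 0.24  0.42  1.63 -0.    1.09  0.81]
```

The tub stands: its +y wall is vertical at D = 0.511. Next I lift clear and go to the scoop.

jog_arm --pt "-1 5 0 0 0" --pt "-1 5 0 -10 0" --pt "0 0 0 -25 0" --pt "1 0 0 -30 0" --pt "1 0 0 -30 0" --pt "1 0 0 -30 0" --pt "1 0 0 -15 0" --pt "1 0 0 0 -5.5" --pt "1 0 0 0 -5"

```text
time: 10.97
tool_pos: [0.6911, 0.1999, 0.2501]
tcp_rot: [2.607, 1.75, 0.008]
wrist_force: [-0.9, -1.0, -0.3]
width: 0.975
grip_force: 0.0
```

jog_arm --pt "1 -34 9 0 0" --pt "1 -34 9 0 0" --pt "1 -34 9 0 0" --pt "1 -34 9 0 0" --pt "1 -34 9 0 0" --pt "1 -34 9 0 0" --pt "1 -34 9 0 0" --pt "1 -34 9 0 0" --pt "1 -34 9 0 0" --pt "1 -34 9 0 0"

```text
time: 11.8
tool_pos: [0.6423, -0.1508, 0.2472]
tcp_rot: [2.612, 1.744, 0.001]
wrist_force: [0.5, 0.3, -0.9]
width: 1.002
grip_force: 0.0
```

```bash
python3 -c "
from h import *
to((.599,-.328,.20))
p,d=bot.read_camera('top');C=cloud('top',d)
D=C@[.545,.839,0];E=C@[-.839,.545,0];Z=C[...,2]
g=(d>0)&(p[...,1]>1.5*p[...,0])&(p[...,1]>1.5*p[...,2])&(abs(Z-.15)<.008)&(abs(D-.463)<.09)&(abs(E+.469)<.09)
r=cv2.minAreaRect((C[g][:,:2]*1000).astype(np.float32));c=np.array(r[0])/1000;print(g.sum(),r,'D,E',c@[.545,.839],c@[-.839,.545])
cv2.imwrite('pics/t4.png',p[:,:,::-1])
"
```

```text
t 11.8 pos [ 0.6423 -0.1508  0.2472] tool x,y yaw 67.5 -22.5 tz [ 0.001 -0.    -1.   ] F [ 0.5  0.3 -0.9] q [-0.27  0.23  1.62 -0.    1.29  0.12]
tool shift mm [-180.3   27.8   47.2]
189 ((644.1316528320312, 131.38259887695312), (98.36177062988281, 98.55894470214844), 57.67484664916992) D,E 0.4612817512512207 -0.46882294033813465
```

View pics/t4.png

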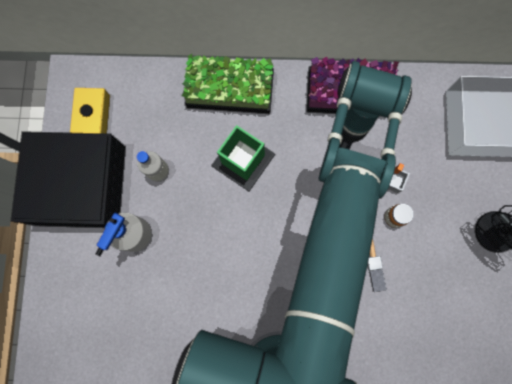

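The tub stands at (241,154) in the top view and the scoop and jar are undisturbed. I'll continue over the scoop.

jog_arm --pt "1 -33 5 0 0" --pt "1 -33 5 0 0" --pt "1 -33 5 0 0" --pt "1 -33 5 0 0" --pt "1 -25 5 0 0" --pt "1 -15 3 10 0" --pt "1 0 0 10 0" --pt "1 0 0 10 0" --pt "1 0 0 0 0" --pt "1 0 0 0 0"

```text
time: 12.68
tool_pos: [0.602, -0.3168, 0.2139]
tcp_rot: [-2.608, -1.745, 0.002]
wrist_force: [-0.9, 0.3, 0.5]
width: 0.997
grip_force: 0.0
```

```bash
python3 -c "
from h import *
to((.599,-.328,.125))
p,d=bot.read_camera('scene');C=cloud('scene',d)
cv2.imwrite('pics/s4.png',cv2.resize(p[80:230,60:220],None,fx=4,fy=4,interpolation=2)[:,:,::-1])
"
```

```text
t 12.6833 pos [ 0.602  -0.3168  0.2139] tool x,y yaw 67.6 -22.4 tz [-0.003  0.002 -1.   ] F [-0.9  0.3  0.5] q [-0.52  0.29  1.61  0.    1.25 -0.13]
tool shift mm [-11.6   1.9  88.9]
```

View pics/s4.png

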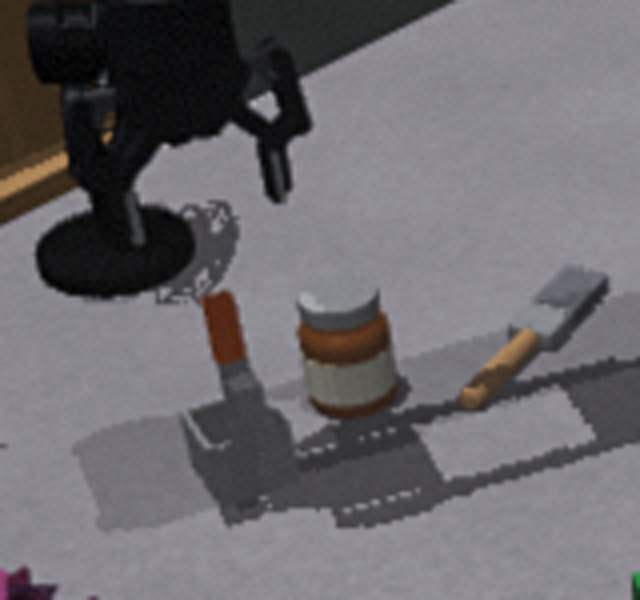

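The fingers at crop (130,230) and (275,190) straddle the orange grip at (225,320). I'll go down and grip.

jog_arm --pt "1 -6 1 0 0" --pt "1 -5 1 0 0" --pt "1 0 0 20 0" --pt "1 0 0 20 0" --pt "1 0 0 20 0" --pt "1 0 0 20 0" --pt "1 0 0 9 0" --pt "1 0 0 0 0" --pt "1 0 0 0 0"

```text
time: 13.48
tool_pos: [0.6001, -0.3299, 0.127]
tcp_rot: [-2.612, -1.745, 0.0]
wrist_force: [0.5, -1.0, 0.9]
width: 1.0
grip_force: 0.0
```

jog_arm --pt "-1 0 0 0 0" --pt "-1 0 0 0 0" --pt "-1 0 0 0 0" --pt "-1 0 0 0 0" --pt "-1 0 0 0 0" --pt "-1 0 0 0 0" --pt "-1 0 0 0 0" --pt "-1 0 0 0 0" --pt "-1 0 0 0 0" --pt "-1 0 0 0 0" --force 60

```text
time: 14.32
tool_pos: [0.6001, -0.3297, 0.1276]
tcp_rot: [2.612, 1.745, 0.0]
wrist_force: [-1.7, 2.3, 5.1]
width: 0.223
grip_force: 59.5
```

jog_arm --pt "-1 0 0 -8 0" --pt "-1 0 0 -15 0" --pt "-1 0 0 -20 0" --pt "-1 0 0 -20 0" --pt "-1 0 0 -20 0" --pt "-1 0 0 -20 0" --pt "-1 0 0 -10 0" --pt "-1 12 -6 0 0" --pt "-1 20 -10 0 0" --pt "-1 25 -12 0 0"

```text
time: 15.15
tool_pos: [0.5951, -0.266, 0.2381]
tcp_rot: [-2.613, -1.741, 0.002]
wrist_force: [0.4, 0.1, -2.7]
width: 0.223
grip_force: 58.7
```

jog_arm --pt "-1 28 -14 0 0" --pt "-1 28 -14 0 0" --pt "-1 28 -14 0 0" --pt "-1 28 -14 0 0" --pt "-1 28 -14 0 0" --pt "-1 28 -14 0 0" --pt "-1 28 -14 0 0" --pt "-1 28 -13 0 0" --pt "-1 25 -12 0 0" --pt "-1 17 -6 0 0"

```text
time: 15.98
tool_pos: [0.5765, 0.0322, 0.2377]
tcp_rot: [-2.608, -1.745, 0.003]
wrist_force: [-0.4, -0.9, -1.3]
width: 0.223
grip_force: 58.7
```

jog_arm --pt "-1 0 0 0 2" --pt "-1 0 0 0 3" --pt "-1 0 0 0 3" --pt "-1 0 0 0 2" --pt "-1 0 0 0 0" --pt "-1 0 0 0 0" --pt "-1 0 0 0 0"

```text
time: 16.57
tool_pos: [0.5779, 0.0291, 0.2388]
tcp_rot: [-2.753, -1.511, 0.002]
wrist_force: [0.1, -0.8, -1.3]
width: 0.226
grip_force: 58.8
```

```bash
python3 -c "
from h import *
to((.6107,.0784,.2375))
p,d=bot.read_camera('scene');C=cloud('scene',d)
np.savez('pics/s5.npz',p=p,d=d)
cv2.imwrite('pics/s5.png',cv2.resize(p[90:270,110:310],None,fx=4,fy=4,interpolation=2)[:600,:,::-1])
s=np.array(bot.read_state()['tool_pos']);dd=np.array([.535,.845,0]);ee=np.array([-.845,.535,0])
Q=C-s;D=Q@dd;E=Q@ee;Z=Q[...,2]
k=(d>0)&(abs(E)<.04)&(abs(D)<.08)&(Z>-.16)&(Z<.0)&(p.max(2).astype(int)-p.min(2)<40)
for z0 in np.arange(-.14,0,.01):
    b=k&(abs(Z-z0)<.005)
    if b.sum()>5: print(round(z0,3),b.sum(),'D',D[b].min().round(3),D[b].max().round(3),'E',E[b].min().round(3),E[b].max().round(3))
h=cv2.cvtColor(p,cv2.COLOR_RGB2HSV);o=(d>0)&(h[...,0]<12)&(h[...,1]>150)&(abs(E)<.04)&(abs(D)<.08)
print('orange',o.sum(),D[o].min(),D[o].max(),Z[o].min(),Z[o].max())
"
```

```text
t 16.5667 pos [0.5779 0.0291 0.2388] tool x,y yaw 57.5 -32.5 tz [-0.002  0.    -1.   ] F [ 0.1 -0.8 -1.3] q [0.01 0.08 1.8  0.   1.26 0.57]
tool shift mm [59.2  1.2  1.2]
-0.14 65 D 0.075 0.08 E -0.026 0.04
-0.13 96 D -0.049 0.08 E -0.032 0.04
-0.12 188 D -0.05 0.08 E -0.035 0.039
-0.11 215 D -0.054 0.08 E -0.038 0.04
-0.1 239 D -0.053 0.08 E -0.04 0.037
-0.09 203 D -0.052 0.08 E -0.04 0.039
-0.08 188 D -0.055 0.01 E -0.03 0.03
-0.07 45 D -0.05 0.011 E -0.029 0.03
-0.06 13 D 0.003 0.01 E -0.01 0.009
-0.05 15 D 0.004 0.029 E -0.01 0.006
-0.04 42 D 0.004 0.033 E -0.01 0.009
-0.03 39 D 0.001 0.032 E -0.01 0.009
-0.02 87 D 0.002 0.033 E -0.011 0.011
-0.01 21 D -0.003 0.01 E -0.01 0.009
orange 128 -0.00034522635246387007 0.011405816413636444 -0.009669033806501831 0.03830423246743492
```

View pics/s5.png

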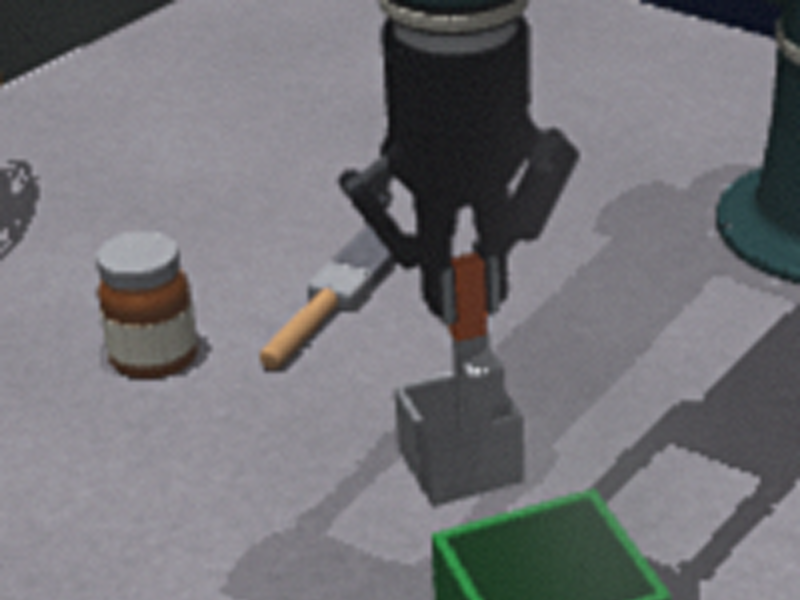

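The scoop hangs upright in the grip (crop (470,300)), with the hook toward the tub rim at the lower right.

jog_arm --pt "-1 6 0 0 0" --pt "-1 10 0 0 0" --pt "-1 12 0.5 0 0" --pt "-1 12 0.5 0 0" --pt "-1 10 0 0 0" --pt "-1 6 0 0 0" --pt "-1 0 0 0 0" --pt "-1 0 0 8 0" --pt "-1 0 0 8 0" --pt "-1 0 0 0 0"

```text
time: 17.45
tool_pos: [0.6079, 0.075, 0.2209]
tcp_rot: [-2.753, -1.509, 0.007]
wrist_force: [0.1, 1.0, -2.1]
width: 0.227
grip_force: 58.8
```

```bash
python3 -c "
from h import *
to((.609,.0757,.1785))"
```

```text
t 17.45 pos [0.6079 0.075  0.2209] tool x,y yaw 57.5 -32.5 tz [-0.005 -0.001 -1.   ] F [ 0.1  1.  -2.1] q [ 0.08  0.16  1.75 -0.    1.24  0.65]
tool shift mm [ 1.3  0.7 42.4]
```

jog_arm --pt "-1 1 0.5 6 0" --pt "-1 0 0 7 0" --pt "-1 0 0 7 0" --pt "-1 0 0 6 0" --pt "-1 0 0 5 0" --pt "-1 0 0 4 0" --pt "-1 0 0 2 0" --pt "-1 0 0 1.5 0" --pt "-1 0 0 0 0" --pt "-1 0 0 0 0"

```text
time: 18.28
tool_pos: [0.6108, 0.076, 0.1856]
tcp_rot: [2.755, 1.51, 0.001]
wrist_force: [-0.3, -0.0, -1.3]
width: 0.228
grip_force: 58.8
```

```bash
python3 -c "
from h import *
to((.609,.0757,.1785))
p,d=bot.read_camera('scene')
cv2.imwrite('pics/s6.png',cv2.resize(p[130:270,160:300],None,fx=4,fy=4,interpolation=2)[:,:,::-1])"
```

```text
t 18.2833 pos [0.6108 0.076  0.1856] tool x,y yaw 57.5 -32.5 tz [ 0.  0. -1.] F [-0.3 -0.  -1.3] q [0.08 0.18 1.79 0.   1.17 0.65]
tool shift mm [-1.3 -1.4  7.1]
```

View pics/s6.png

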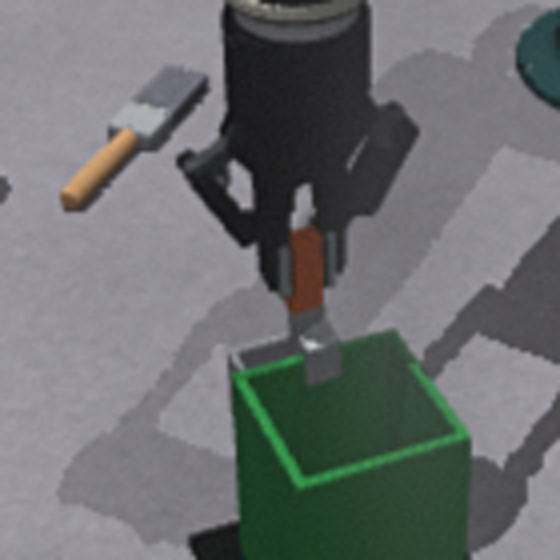

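The lip at crop (322,365) is inside the wall and the cup is outside. I'll lower until the bar touches the rim.

jog_arm --pt "-1 0 0 2 0" --pt "-1 0 0 2 0" --pt "-1 0 0 1 0" --pt "-1 0 0 1 0" --pt "-1 0 0 1 0" --pt "-1 0 0 0 0" --pt "-1 0 0 0 0"

```text
time: 18.92
tool_pos: [0.6106, 0.076, 0.1783]
tcp_rot: [-2.755, -1.51, 0.0]
wrist_force: [-0.0, -1.6, -1.0]
width: 0.225
grip_force: 58.8
```

jog_arm --pt "-1 0 0 1 0" --pt "-1 0 0 1 0" --pt "-1 0 0 0 0" --pt "-1 0 0 0 0"

```text
time: 19.25
tool_pos: [0.6109, 0.076, 0.1773]
tcp_rot: [2.754, 1.51, 0.001]
wrist_force: [-2.7, -0.3, 4.7]
width: 0.225
grip_force: 59.5
```

The bar now rests on the rim (about +5 N), so I release.

jog_arm --pt "-0.45 0 0 0 0" --pt "-0.3 0 0 0 0" --pt "0 0 0 0 0" --pt "0.5 0 0 0 0" --pt "1 0 0 0 0" --pt "1 0 0 0 0" --pt "1 0 0 0 0" --pt "1 0 0 0 0"

```text
time: 19.92
tool_pos: [0.6107, 0.076, 0.1763]
tcp_rot: [-2.755, -1.51, 0.0]
wrist_force: [-0.5, -0.8, -0.5]
width: 1.003
grip_force: 0.0
```

jog_arm --pt "1 0 0 -10 0" --pt "1 0 0 -20 0" --pt "1 0 0 -30 0" --pt "1 0 0 -30 0" --pt "1 0 0 -20 0" --pt "1 -30 0 0 0" --pt "1 -30 0 0 0" --pt "1 -30 0 0 0" --pt "1 0 0 0 0" --pt "1 0 0 0 0"

```text
time: 20.75
tool_pos: [0.562, -0.0009, 0.2876]
tcp_rot: [2.756, 1.507, 0.002]
wrist_force: [0.6, 0.6, 0.7]
width: 0.998
grip_force: 0.0
```

```bash
python3 -c "
from h import *
to(None)
p,d=bot.read_camera('scene')
a=cv2.resize(p[130:270,160:300],None,fx=2.8,fy=2.8,interpolation=2)
p,d=bot.read_camera('top')
b=cv2.resize(p[100:240,200:340],None,fx=2.8,fy=2.8,interpolation=2)
cv2.imwrite('pics/s7.png',np.hstack([a,b])[:,:,::-1])"
```

```text
t 20.75 pos [ 0.562  -0.0009  0.2876] tool x,y yaw 57.3 -32.7 tz [ 0.002  0.    -1.   ] F [0.6 0.6 0.7] q [-0.05  0.02  1.78  0.    1.34  0.52]
```

View pics/s7.png

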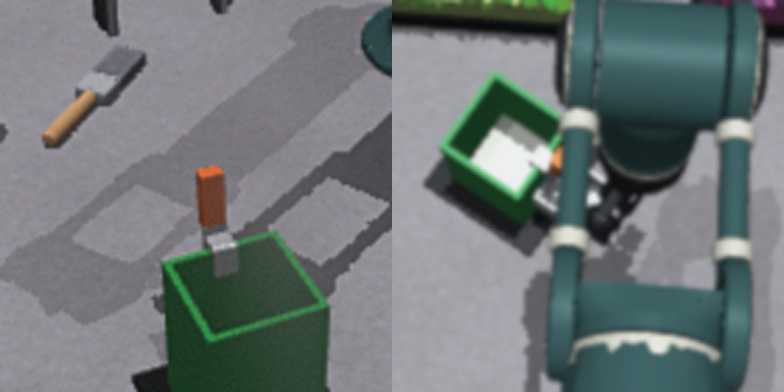

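The scoop hangs upright on the near wall (left view, hook at (222,250)), with the cup outside and the gripper clear.

jog_arm --pt "1 0 0 0 0" --pt "1 0 0 0 0" --pt "1 0 0 0 0" --pt "1 0 0 0 0" --pt "1 0 0 0 0" --pt "1 0 0 0 0" --pt "1 0 0 0 0" --pt "1 0 0 0 0"

```text
time: 21.52
tool_pos: [0.5623, 0.0001, 0.2863]
tcp_rot: [-2.755, -1.511, 0.0]
wrist_force: [-0.7, 0.3, -0.3]
width: 0.996
grip_force: 0.0
```

```bash
python3 -c "
from workcell import bot
print(bot.finish_job())"
```

```text
the job is handed in; nothing more can be done
None
```

The tub stands upright on its foot, the scoop hangs by its hook on the rim with the cup outside, and the job was handed in at about 21.5 s; no verdict was returned, so this rests on the final pictures.

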